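# Put the sample cutlery tray back under the display riser

## Task

A customer has left the sample cutlery out. Lay the spoon flat in the empty wide slot of the wooden tray, then slide the tray along the table into the bay under the display riser until it is fully home with its front end flush; the fork stays in its slot, and the bowl on top of the riser stays where it is.

Things in the scene. Friction and masses are not known exactly. Their poses are not given: they have to be found in the camera images.
- tray: Loose light-wood tray 220 (x) x 140 (y) x 24 mm, 0.45 kg, on the table before the bay; too wide to grasp across. Origin: centre of its underside; x from its front end (44 mm wide thumb scoop, there 14 mm high) to its back end, which faces the bay. Floor 6 mm thick. Two slots along x, wide (empty) and narrow (fork); a finger groove, x -32 to 32, y -62 to 60 mm, crosses both, cut to the same floor.
- spoon_slot (a point): Centre of the wide slot's floor, in the tray at x 0, y -18 mm, 6 mm above the tray's underside; axes as the tray's. The slot runs along x, 208 x 48 mm and 18 mm deep.
- fork_slot (a point): Centre of the narrow slot's floor, in the tray at x 0, y +42 mm, 6 mm above its underside; axes as the tray's. The slot is 200 x 28 mm.
- tray_front (a point): Middle of the tray's front end face, at half its height (tray x -110 mm); push here, straight or with both fingers spread.
- spoon: Loose spoon with gilt handle, 193 x 41 x 16 mm, flat on the table beside the riser. Origin: middle of its length, at its underside; x along its length, z up. Grip it from above at mid length, fingers closing across it (it grips as a bar 32 mm wide, 15 mm high). It may lie in the slot either way round.
- fork: Loose fork with gilt handle, 183 x 23 x 12 mm, lying in the tray's narrow slot. Origin: middle of its length at its underside; x along its length.
- riser: Dark-wood display riser, fixed: board 228 x 186 x 12 mm (top at 40 mm) on two cheeks and a back panel; the open bay below is 146 mm wide, 28 mm high, its floor the table. Origin: on the table where the origin of a tray fully home lies; x into the bay. Mouth and board edge at x -108 mm; the cheeks flare over the first 36 mm to 164 mm. The back panel stops the tray at x +110 mm, 2 mm proud.
- bay_mouth (a point): Middle of the bay's mouth, 14 mm above the table (riser x -108 mm); axes as the riser's.
- riser_bowl: White glass bowl, 130 mm across and 64 mm high, standing loose on top of the riser at its rear. Origin: centre of its foot.
Not all that is in view belongs to the job. Leave any yellow look-alike of the riser_bowl alone.

How it is judged:
On the way, in this order (a step that is already met when the one before it is completed fails the run):
1. the spoon lies flat in the wide slot (x of spoon in the frame of spoon_slot between -0.012 and 0.012 m and y of spoon in the frame of spoon_slot between -0.012 and 0.012 m and z of spoon in the frame of spoon_slot below 0.004 m and angle between the x axis of spoon and the x axis of tray, either way round below 0.15 rad and contact force between the fingers and spoon below 0.1 N), for 0.2 s.
2. the tray stands fully home in the bay (x of tray in the frame of riser between -0.005 and 0.004 m and y of tray in the frame of riser between -0.006 and 0.006 m), for 0.2 s.
At the end, for the whole second after the job is handed in: The tray is in the bay, square to it, its front end within 5 mm of its fully home position; the spoon lies flat in the wide slot and the fork in the narrow slot, all at rest; the bowl still stands on the riser, not moved by more than 25 mm (all of step 2 and angle between the x axis of tray and the x axis of riser, either way round below 0.04 rad and angle between tray's own z axis and vertical below 0.05 rad and x of spoon in the frame of spoon_slot between -0.012 and 0.012 m and y of spoon in the frame of spoon_slot between -0.012 and 0.012 m and z of spoon in the frame of spoon_slot below 0.004 m and angle between spoon's own z axis and vertical below 0.1 rad and horizontal distance between fork and fork_slot below 0.018 m and z of fork in the frame of fork_slot below 0.004 m and linear speed of each of tray, spoon, fork below 0.01 m/s and distance of riser_bowl from where it was at the start of the episode below 0.025 m and angle between riser_bowl's own z axis and vertical below 0.3 rad); the robot touches nothing.
It fails at once if the bowl on the riser is moved by more than 25 mm or tipped (distance of riser_bowl from where it was at the start of the episode above 0.025 m or angle between riser_bowl's own z axis and vertical above 0.3 rad).
It also fails if it takes over 67 s, if anything falls off the work surface, if the arm or the gripper's body presses on something with over 40 N, if the wrist force passes 120 N, or if a joint passes its speed limit or range.

## Robot

A 6-joint arm with a two-finger parallel gripper is mounted at the origin on the work surface; the furniture and walls round the work are solid. World frame = base frame: x ahead of the robot, y to its left, z up, the work surface at z = 0. Lengths are in m, angles in rad, forces in N, time in s.
With the tool pointing down it reaches from about 0.425 to 0.95 m from the base axis. Payload 3.5 kg.
Tool frame: the origin (TCP) lies midway between the tips of the shut fingers; the grasp point (between the pads) lies 19 mm behind it (ctrl.pinch_z is the distance from the TCP to the grasp point, in m); z points along the fingers, y is the line along which they close (so a half turn about z gives the same grasp; the last joint's range is limited). The gripper opens to 85 mm and grips with 20 to 120 N. Pads are 22 mm wide; open, the fingers measure 114 mm over their backs; the gripper's body (76 mm by 85 mm) begins 54 mm behind the grasp point. The pads swing forward as they close: fully open they stand 13 mm farther back than shut.
Start: joints at [-1.478, 0.286, 1.577, -0, 1.279, -0.15], TCP at [0.162, -0.655, 0.231] pointing down, gripper open.
Joint ranges: [-2.77, 2.77], [-0.9, 2.22], [0.21, 2.48], [-1.53, 4.67], [0.24, 2.81], [-2.84, 2.84]. Speed limits (rad/s): [2.79, 2.79, 3.14, 3.14, 3.14, 3.14].

## Interface

Orientations are given as a unit quaternion [x, y, z, w].
In Python, from plant import get_state, viewer, sign_off, ctrl gives the robot as it stands. The module is installed in compiled form; this text tells all that it offers.
- The arm moves only by the shell command python3 -m handwheel 'ROWS' [FORCE]. ROWS is JSON, a list that holds one entry, the list of rows, each a list of 5 numbers: the finger opening in m, from 0 to 0.0854, then the shift along the tool's x, y, z in m, then the turn about the tool's z in degrees. In form: [[[claw, x, y, z, spin], ...]]. A call has 1 to 12 rows; each row shifts and turns the commanded pose from where the row before left it, along the tool's axes as they then stand; what a row does not reach is not made up. A row lasts 1/12 s, in which the tool goes at most 41.7 mm and 7.16 degrees, less where a joint would pass 70% of its speed; a pose out of reach is approached as far as the arm can. A call is refused whole if a number of a shift passes 0.0417 or a number of a turn 7.16, either way. A call with a gripper value outside its range is refused whole. The fingers move at their own pace and stop on an object; FORCE is the grip in N (left out, the last holds). Time passes only in rows, so rows that do not move let the fingers close. It gives the time, the measured TCP pose, the force, the opening and the grip force at its end, in the units of the state.
- get_state(): the state, without advancing time (a new reading comes with each control period).
- viewer.read_camera(name): name is "side" or "top"; returns the picture (480x640x3 uint8, blue, green, red); there is no depth.
- viewer.camera_params(name): a dict with "fov_y" (degrees; the focal length in pixels is half the picture's height over the tangent of half this angle, whatever the lens; pixels are square), "cx", "cy" (the principal point, pixels), "k1" (the pictures are not rectified: a ray, as slopes to the right and down, at radius r is drawn at 1 + k1 r^2 times it, then the intrinsics apply), "xyz" and "attitude" of the camera in the world. Camera axes: x right, y up, looking along -z (the intrinsics and any distortion apply to the point x, -y, -z); pixel columns grow to the right and rows downward; lengths in m; the calibration is good to about 2 mm. A picture is of the moment at which its call begins. camera_params takes no time and is no camera call.
- sign_off(): hands the job in; it is judged then, once.
Trained networks look in the newest picture that a camera, given by its name, has taken for a name from the list of things; names that differ only in an ending like _2 or _b are one class to them, and where a whole thing is asked for, a point or a joint stands for the part that bears it (a point fixed in the world has none). Each returns a list of dicts, best first, with "confidence" (0 to 1); they miss things now and then, are a little off and sometimes report something else, mostly with a low value. They report only what shows in the picture. A call takes as long as a camera call. They do not tell look-alikes from the thing itself.
- viewer.look_for(camera, name): "extent" ([left, top, width, height] as shares, 0 to 1, of the picture: columns of its width, rows of its height, round what is visible of it).
- viewer.outline_of(camera, name): "mask" (480x640 bool, what is visible of it) and "extent" ([left, top, width, height] as shares, 0 to 1, of the picture: columns of its width, rows of its height, round what is visible of it).
- viewer.pinpoint(camera, name): "xy" ([column, row] as shares, 0 to 1, of the picture: columns of its width, rows of its height: a listed point, or the origin of a listed thing).
The state is a dict: "time": time; "qpos": joint angles; "dq": joint speeds; "joint_efforts": joint torques, N m; "eef_pos": TCP position; "tcp_rot": TCP orientation; "contact_force": force on the tool from outside, world axes, zero at the start; "wrist_torque": the same for the moment, N m; "opening": opening from 0.0 (shut) to 1.0 (fully open); "finger_force": force on a finger pad.
Only numpy, scipy, OpenCV 4.12 (cv2) and the standard library are available. Lean on these libraries where they do the work, as an engineer would, in place of code of your own. Each camera call takes 0.05 s, during which the arm holds its last target. There are 200 camera calls.

## Working session

There is one attempt and no reset: what is moved stays moved. The work goes in short steps, Python scripts to look and compute and a shell command to move; the robot and the scene stay as the last step left them, time stands still between calls to the robot, and variables do not carry over. Pictures are saved under pics/ and viewed, at most 10 in all, crops included, and the job is handed in when it is done.

```bash
mkdir -p pics; cat > h.py <<'E'
import numpy as np, cv2
from scipy.spatial.transform import Rotation as R
from plant import get_state, viewer, sign_off, ctrl
def cam(n):
    p=viewer.camera_params(n); f=240/np.tan(np.radians(p["fov_y"])/2)
    K=np.array([[f,0,p["cx"]],[0,f,p["cy"]],[0,0,1]]); 
    return p,K,np.array([p["k1"],0,0,0,0.]),np.array(p["xyz"]),att(p["attitude"])
def att(a):
    a=np.array(a,float)
    return a.reshape(3,3) if a.size==9 else R.from_quat(a).as_matrix()
def ray(n,uv):
    p,K,D,o,M=cam(n)
    q=cv2.undistortPoints(np.array(uv,float).reshape(-1,1,2),K,D).reshape(-1,2)
    d=np.c_[q[:,0],-q[:,1],-np.ones(len(q))]@M.T
    return o,d
def onz(n,uv,z):
    o,d=ray(n,uv); return o+d*((z-o[2])/d[:,2])[:,None]
def proj(n,P):
    p,K,D,o,M=cam(n); c=(np.array(P,float).reshape(-1,3)-o)@M
    return cv2.projectPoints(c*[1,-1,-1],np.zeros(3),np.zeros(3),K,D)[0].reshape(-1,2)
E
python3 - <<'E'
from h import *
for n in("side","top"):
    print(n,viewer.camera_params(n))
    cv2.imwrite(f"pics/a_{n}.png",viewer.read_camera(n))
for n in("top","side"):
    for t in("tray","spoon","fork","riser","spoon_slot","fork_slot","tray_front","bay_mouth","riser_bowl"):
        print(n,t,[(np.round(np.array(d["xy"])*[640,480],1).tolist(),round(d["confidence"],2)) for d in viewer.pinpoint(n,t)])
s=get_state();print(s["time"],s["eef_pos"],s["tcp_rot"])
print(R.from_quat(s["tcp_rot"]).as_matrix().round(3))
E
```

```text
side {'fov_y': 42.170716436888874, 'cx': 317.83582389302904, 'cy': 232.379718402185, 'k1': -0.11476592267377982, 'xyz': array([0.03143687, 0.74034539, 0.78962874]), 'attitude': array([-0.12847208,  0.41183369,  0.86716983, -0.248806  ])}
top {'fov_y': 57.85223416714897, 'cx': 320.0264670011362, 'cy': 239.96786058975474, 'k1': -0.019378388910065745, 'xyz': array([ 0.45521857, -0.00228395,  0.9214484 ]), 'attitude': array([ 0.0357913 , -0.02155225, -0.70318828,  0.70977513])}
top tray [([281.1, 221.9], 0.74)]
top spoon [([440.1, 263.1], 0.76)]
top fork [([275.0, 203.3], 0.89)]
top riser [([399.3, 181.3], 0.71)]
top spoon_slot [([285.3, 229.6], 0.58)]
top fork_slot [([278.1, 200.0], 0.74)]
top tray_front [([231.6, 234.7], 0.85)]
top bay_mouth [([353.9, 201.2], 0.85)]
top riser_bowl [([418.1, 165.2], 0.66), ([280.8, 335.1], 0.64)]
side tray [([266.6, 282.0], 0.7)]
side spoon [([395.6, 205.0], 0.7)]
side fork [([249.4, 274.6], 0.92)]
side riser [([304.9, 200.3], 0.79), ([297.2, 224.4], 0.18)]
side spoon_slot [([276.8, 284.3], 0.78)]
side fork_slot [([245.1, 278.2], 0.81)]
side tray_front [([241.4, 318.1], 0.92)]
side bay_mouth [([298.0, 220.9], 0.8), ([276.1, 282.0], 0.6)]
side riser_bowl [([301.8, 172.8], 0.91)]
1.0 [ 0.1623204  -0.65517835  0.23133638] [9.92638785e-01 1.21112523e-01 4.53280639e-06 6.94442111e-06]
[[ 0.971  0.24   0.   ]
 [ 0.24  -0.971 -0.   ]
 [ 0.     0.    -1.   ]]
```

View pics/a_top.png

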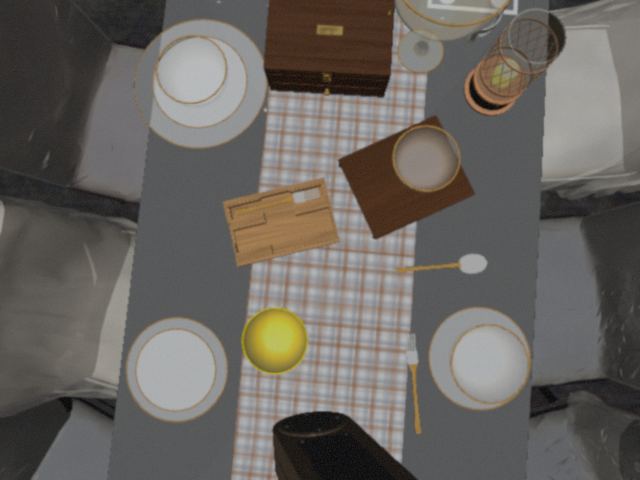

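View pics/a_side.png

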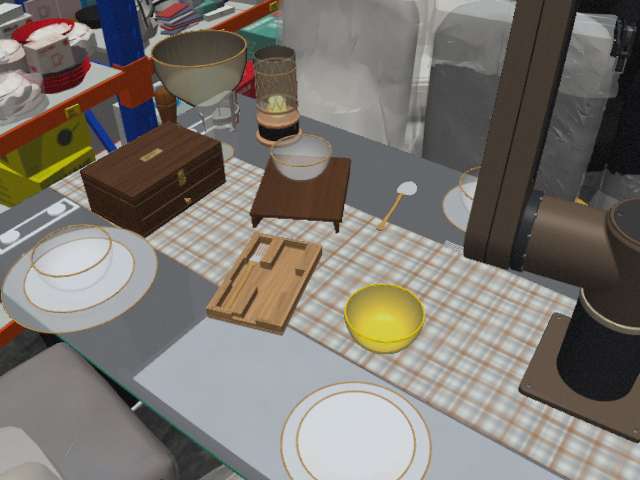

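The top picture shows the tray at about (281,222) and the riser at (405,178) with its mouth facing the tray. The white bowl is at (426,158) on the riser. The spoon is at (440,265) with its bowl pointing right, and the yellow decoy is at (275,340). In the side picture the tray is at (266,282), the riser mouth at (298,221) and the spoon at (395,205). Next I fit poses to the silhouettes.

```bash
cat >> h.py <<'E'
from scipy.optimize import minimize
def mask(n,t,k=0):
    r=viewer.outline_of(n,t); return r[k]["mask"].astype(np.uint8) if r else None
def box(x0,x1,y0,y1,z0,z1): return np.array([[x,y,z] for x in(x0,x1) for y in(y0,y1) for z in(z0,z1)],float)
def place(B,q):
    c,s=np.cos(q[2]),np.sin(q[2]); return np.c_[B[:,0]*c-B[:,1]*s+q[0],B[:,0]*s+B[:,1]*c+q[1],B[:,2]]
def sil(n,B,q,S=4):
    h=cv2.convexHull(proj(n,place(B,q)).astype(np.float32)); m=np.zeros((480*S,640*S),np.uint8)
    cv2.fillConvexPoly(m,np.round(h*S+S/2).astype(np.int32),1); return m
def fit(ms,B,q0,ign={}):
    ms={n:cv2.resize(m,None,fx=4,fy=4,interpolation=cv2.INTER_LINEAR) if 0 else cv2.resize(m*255,None,fx=4,fy=4)>127 for n,m in ms.items()}
    ig={n:cv2.resize(m,None,fx=4,fy=4)>0 for n,m in ign.items()}
    def c(q):
        v=0
        for n,m in ms.items():
            s=sil(n,B,q)>0; x=s^m
            if n in ig: x&=~ig[n]
            v+=x.sum()/m.sum()
        return v
    r=minimize(c,q0,method="Nelder-Mead",options=dict(initial_simplex=[q0]+[np.array(q0)+d for d in np.diag([.015,.015,.1])],xatol=2e-4,fatol=1e-4))
    return r.x,r.fun
TRAY=box(-.11,.11,-.07,.07,0,.024); BOARD=box(-.108,.12,-.093,.093,.028,.04)
E
python3 - <<'E'
from h import *
P=lambda n,t,z:onz(n,np.array(viewer.pinpoint(n,t)[0]["xy"])*[640,480],z)[0]
for n in("top","side"):
    viewer.read_camera(n)
    tf,fs,ss,bm=P(n,"tray_front",.012),P(n,"fork_slot",.006),P(n,"spoon_slot",.006),P(n,"bay_mouth",.014)
    ri,sp=P(n,"riser",0),P(n,"spoon",0)
    print(n,"front",tf.round(4),"forks",fs.round(4),"spoons",ss.round(4),"mouth",bm.round(4),"riser",ri.round(4),"spoon",sp.round(4))
tm={n:mask(n,"tray") for n in("top","side")}
rm={n:mask(n,"riser") for n in("top","side")}
bm={n:cv2.dilate(mask(n,"riser_bowl"),np.ones((5,5))) for n in("top","side")}
sm={n:mask(n,"spoon") for n in("top","side")}
d=ss-tf
c=(fs+ss)/2; yaw=np.arctan2(*(ri-bm_ if False else (ri-P("side","bay_mouth",.014)))[1::-1])
print("yaw riser guess",yaw)
for cs in(("top",),("side",),("top","side")):
    t=fit({n:tm[n] for n in cs},TRAY,[ss[0],ss[1],yaw]); 
    r=fit({n:rm[n] for n in cs},BOARD,[ri[0],ri[1],yaw],bm)
    print(cs,"tray",t[0].round(4),round(t[1],3),"riser",r[0].round(4),round(r[1],3))
for n in sm:
    v,u=np.nonzero(sm[n]); W=onz(n,np.c_[u,v],.007)[:,:2].astype(np.float32)
    print(n,"spoon rect",cv2.minAreaRect(W),len(W))
E
```

```text
top front [0.54   0.1944 0.012 ] forks [0.6057 0.1017 0.006 ] spoons [0.5575 0.0992 0.006 ] mouth [ 0.6125 -0.0551  0.014 ] riser [ 0.6571 -0.1557  0.    ] spoon [ 0.4735 -0.2374  0.    ]
side front [0.5451 0.2023 0.012 ] forks [0.6021 0.1102 0.006 ] spoons [0.5489 0.0971 0.006 ] mouth [ 0.6129 -0.0717  0.014 ] riser [ 0.6596 -0.1608  0.    ] spoon [ 0.4836 -0.247   0.    ]
yaw riser guess -1.088272550412965
('top',) tray [ 0.5685  0.0983 -1.3245] 0.084 riser [ 0.6582 -0.1541 -1.1392] 0.602
('side',) tray [ 0.5679  0.0969 -1.3232] 0.065 riser [ 0.6571 -0.1512 -1.1268] 0.342
('top', 'side') tray [ 0.5683  0.0978 -1.3222] 0.152 riser [ 0.6576 -0.1533 -1.1315] 0.942
top spoon rect ((0.4842775762081146, -0.23746182024478912), (0.03558932989835739, 0.19268545508384705), 0.5265698432922363) 694
side spoon rect ((0.4795432686805725, -0.23577599227428436), (0.19226108491420746, 0.03698624670505524), 89.54771423339844) 378
```

```bash
python3 - <<'E'
from h import *
I={n:viewer.read_camera(n) for n in("top","side")}
rm={};bm={}
for n in I:
    rs=viewer.outline_of(n,"riser"); print(n,[(round(r["confidence"],2),np.round(np.array(r["extent"])*[640,480,640,480])) for r in rs])
    rm[n]=rs[0]["mask"].astype(np.uint8)
    bs=viewer.outline_of(n,"riser_bowl"); print(n,[(round(r["confidence"],2),np.round(np.array(r["extent"])*[640,480,640,480])) for r in bs])
    b=np.zeros((480,640),np.uint8)
    for r in bs: b|=r["mask"].astype(np.uint8)
    bm[n]=cv2.dilate(b,np.ones((5,5)))
for cs in(("top",),("side",),("top","side")):
    r=fit({n:rm[n] for n in cs},BOARD,[.658,-.153,-1.13],bm); print(cs,r[0].round(4),round(r[1],3))
q=r[0]
for n in I:
    s=viewer.outline_of(n,"spoon")[0]["mask"]; v,u=np.nonzero(s); W=onz(n,np.c_[u,v],.006)[:,:2]
    o=np.argsort(W[:,1]); lo=W[W[:,1]>W[:,1].max()-.05]; hi=W[W[:,1]<W[:,1].min()+.035]
    a,b=hi.mean(0),lo.mean(0); d=(a-b)/np.linalg.norm(a-b); t=(W-b)@d
    print(n,"spoon axis deg",np.degrees(np.arctan2(d[1],d[0])),"mid",b+d*(t.max()+t.min())/2,"len",np.ptp(t))
V=[]
for n in I:
    im=cv2.resize(I[n],None,fx=3,fy=3,interpolation=cv2.INTER_CUBIC)
    for B,p,c in((BOARD,q,(0,255,0)),(TRAY,[.5683,.0975,-1.3235],(0,0,255))):
        P=((proj(n,place(B,p))+.5)*3).astype(int)
        for i,j in((0,4),(1,5),(2,6),(3,7),(0,2),(1,3),(4,6),(5,7)): cv2.line(im,tuple(map(int,P[i])),tuple(map(int,P[j])),c,1)
    V.append(im[330:780,630:1430] if n=="top" else im[390:1000,570:1170])
cv2.imwrite("pics/b.png",V[0]); cv2.imwrite("pics/c.png",V[1][:600])
E
```

```text
top [(0.79, array([340., 117., 133., 121.]))]
top [(0.75, array([244., 306.,  63.,  69.])), (0.71, array([394., 126.,  68.,  69.]))]
side [(0.62, array([252., 158.,  99.,  77.]))]
side [(0.75, array([269., 130.,  61.,  51.])), (0.59, array([341., 284.,  83.,  74.]))]
('top',) [ 0.6575 -0.1543 -1.1334] 0.039
('side',) [ 0.6588 -0.1579 -1.1269] 0.046
('top', 'side') [ 0.6579 -0.1554 -1.1306] 0.092
top spoon axis deg -84.78983681593041 mid [ 0.47790478 -0.23882004] len 0.19172885978523235
side spoon axis deg -85.4076120683216 mid [ 0.47508624 -0.23569177] len 0.19092522094947456
```

View pics/b.png

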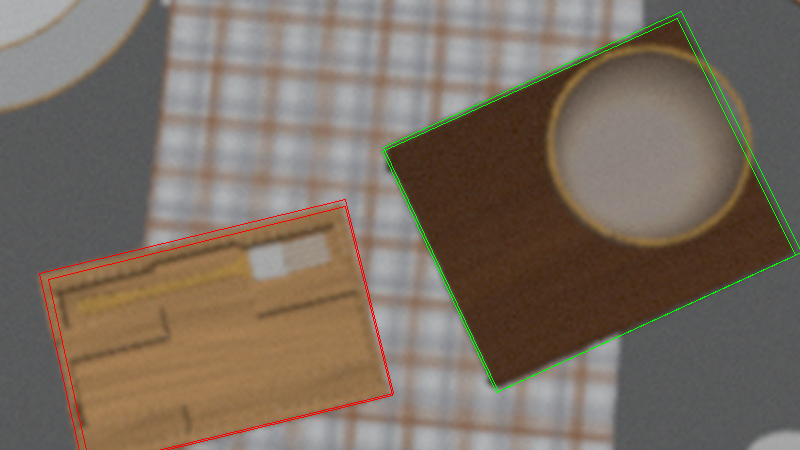

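The projected boxes (riser green, tray red) match the picture's edges closely, so the fits hold. The tray is about 26 mm and 11° off the bay axis. I will first align it by spreading the fingers inside its groove, then place the spoon and push.

```bash
python3 -m handwheel '[[[0.02,0.0247,-0.0264,0,0],[0.02,0.0247,-0.0264,0,0],[0.02,0.0247,-0.0264,0,0],[0.02,0.0247,-0.0264,0,0],[0.02,0.0247,-0.0264,0,0],[0.02,0.0247,-0.0264,0,0],[0.02,0.0247,-0.0264,0,0],[0.02,0.0247,-0.0264,0,0],[0.02,0.0247,-0.0264,0,0],[0.02,0.0247,-0.0264,0,0],[0.02,0.0247,-0.0264,0,0],[0.02,0.0247,-0.0264,0,0]]]' 20
python3 -m handwheel '[[[0.02,0.0247,-0.0264,0,0],[0.02,0.0247,-0.0264,0,0],[0.02,0.0247,-0.0264,0,0],[0.02,0.0247,-0.0264,0,0],[0.02,0.0247,-0.0264,0.01,0],[0.02,0.0247,-0.0264,0.01,0],[0.02,0.0247,-0.0264,0.02,0],[0.02,0.0247,-0.0264,0.02,0],[0.02,0.0247,-0.0264,0.02,0],[0.02,0.0247,-0.0264,0.02,0],[0.02,0.0247,-0.0264,0.02,0],[0.02,0.0247,-0.0264,0.02,0]]]'
python3 - <<'E'
from h import *
s=get_state();p=np.array(s["eef_pos"]);M=R.from_quat(s["tcp_rot"]).as_matrix()
print(s["time"],p.round(4),s["qpos"],np.degrees(np.arctan2(M[1,1],M[0,1])),"to target in tool",(M.T@(np.array([.5848,.1017,.012])-p)).round(4))
E
```

```text
time: 3.55
eef_pos: [0.3744, -0.2748, 0.2317]
tcp_rot: [0.993, 0.121, 0.0, 0.0]
contact_force: [-0.1, 0.0, 0.0]
opening: 0.237
finger_force: 0.0
time: 4.55
eef_pos: [0.5862, 0.1042, 0.0906]
tcp_rot: [0.993, 0.121, 0.0, 0.0]
contact_force: [0.1, -1.1, 0.3]
opening: 0.233
finger_force: 0.0
4.55 [0.5862 0.1042 0.0906] [ 5.60829057e-03  2.66628376e-01  1.87734888e+00 -1.06264321e-04
  9.96892834e-01  1.33337478e+00] -76.07211741724771 to target in tool [-0.002   0.002   0.0786]
```

```bash
python3 -m handwheel '[[[0.02,-0.001,0.002,0,-0.2],[0.02,-0.001,0,0.02,0],[0.02,0,0,0.02,0],[0.02,0,0,0.018,0],[0.02,0,0,0,0],[0.02,0,0,0,0]]]'
python3 - <<'E'
from h import *
s=get_state();p=np.array(s["eef_pos"]);M=R.from_quat(s["tcp_rot"]).as_matrix()
print((M.T@(np.array([.5848,.1017,.012])-p)).round(4))
V=[]
for n in("top","side"):
    u=np.array(proj(n,[.58,.10,.02])[0]).astype(int);im=viewer.read_camera(n)
    V.append(cv2.resize(im[u[1]-60:u[1]+60,u[0]-65:u[0]+65],(400,370),interpolation=cv2.INTER_CUBIC))
cv2.imwrite("pics/d.png",np.hstack(V))
E
```

```text
time: 5.05
eef_pos: [0.5831, 0.0996, 0.0327]
tcp_rot: [0.992, 0.123, -0.001, -0.0]
contact_force: [1.0, 0.6, 0.5]
opening: 0.231
finger_force: 0.0
[ 0.0022 -0.0016  0.0207]
```

View pics/d.png

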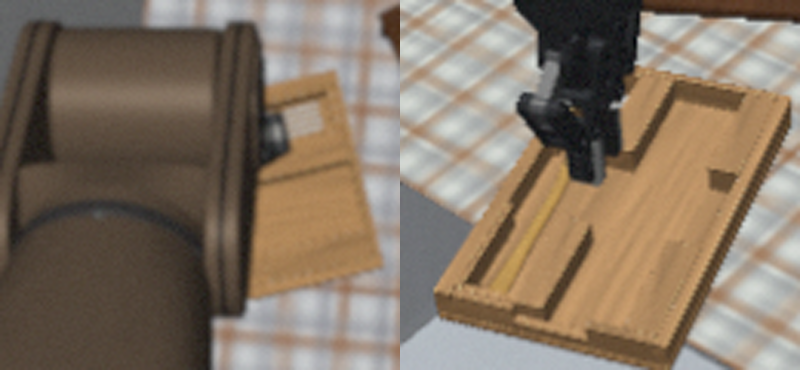

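The side crop shows the fingers above the groove, between the two rib ends, and clear of the fork handle. I go down and spread.

```bash
python3 -m handwheel '[[[0.02,0.002,-0.0015,0.01,0],[0.02,0,0,0.011,0],[0.02,0,0,0,0]]]'
python3 -m handwheel '[[[0.027,0,0,0,0],[0.032,0,0,0,0],[0.036,0,0,0,0],[0.04,0,0,0,0],[0.04,0,0,0,0]]]'
python3 -m handwheel '[[[0.046,0,0,0,0],[0.046,0,0,0,0],[0.046,0,0,0,0]]]'
```

```text
time: 5.4
eef_pos: [0.5841, 0.1019, 0.0104]
tcp_rot: [0.992, 0.123, -0.002, -0.0]
contact_force: [-0.8, -0.7, 0.3]
opening: 0.232
finger_force: 0.0
time: 5.82
eef_pos: [0.5853, 0.1022, 0.0122]
tcp_rot: [0.992, 0.123, -0.0, -0.0]
contact_force: [0.0, 2.3, -2.2]
opening: 0.464
finger_force: 17.7
time: 6.07
eef_pos: [0.5853, 0.1021, 0.0122]
tcp_rot: [0.992, 0.123, -0.0, -0.0]
contact_force: [-0.2, 2.1, -2.2]
opening: 0.463
finger_force: 17.7
```

```bash
python3 -m handwheel '[[[0.046,-0.0034,0.0055,0,0],[0.046,-0.0034,0.0055,0,0],[0.046,-0.0034,0.0055,0,0],[0.046,-0.0034,0.0055,0,0],[0.046,-0.0034,0.0055,0,0],[0.046,-0.0035,0.0055,0,0],[0.046,0,0,0,-1.84],[0.046,0,0,0,-1.84],[0.046,0,0,0,-1.84],[0.046,0,0,0,-1.84],[0.046,0,0,0,-1.84],[0.046,0,0,0,-1.84]]]'
python3 - <<'E'
from h import *
viewer.read_camera("side");viewer.read_camera("top")
from h import fit
m=mask("side","tray"); a=cv2.dilate(m,np.ones((3,3)))
print("side tray unoccl?",m.sum())
s=get_state();p=np.array(s["eef_pos"]);M=R.from_quat(s["tcp_rot"]).as_matrix()
print(s["time"],p.round(4),np.degrees(np.arctan2(M[1,1],M[0,1])),"to target in tool",(M.T@(np.array([.5735,.0651,.012])-p)).round(4),s["opening"],s["finger_force"])
E
```

```text
time: 7.07
eef_pos: [0.5732, 0.064, 0.0122]
tcp_rot: [0.976, 0.218, -0.0, 0.0]
contact_force: [0.9, 0.1, -2.9]
opening: 0.465
finger_force: 17.7
side tray unoccl? 5449
7.2167 [0.5732 0.0641 0.0122] -64.85728476295218 to target in tool [ 0.0007 -0.0008  0.0002] 0.464332272898855 17.691360376775265
```

```bash
python3 -m handwheel '[[[0.025,0,0,0,0],[0.025,0,0,0,0],[0.025,0,0,-0.04,0],[0.025,0,0,-0.04,0],[0.025,0,0,-0.04,0],[0.085,-0.0269,0.0289,0,0],[0.085,-0.0269,0.0289,0,0],[0.085,-0.0269,0.0289,0,0],[0.085,-0.0269,0.0289,0,0],[0.085,-0.0269,0.0289,0,0],[0.085,-0.0269,0.0289,0,0],[0.085,-0.0269,0.0289,0,0]]]'
python3 -m handwheel '[[[0.085,-0.0269,0.0289,0,0],[0.085,0,0,0,-6.976],[0.085,0,0,0,-6.976],[0.085,0,0,0,-6.976],[0.085,0,0,0,-6.976],[0.085,0,0,0,-6.976],[0.085,0,0,0,-6.976],[0.085,0,0,0,-6.976],[0.085,0,0,0,-6.976],[0.085,0,0,0,-6.976],[0.085,0,0,0,-6.976],[0.085,0,0,0,0]]]'
python3 - <<'E'
from h import *
s=get_state();p=np.array(s["eef_pos"]);M=R.from_quat(s["tcp_rot"]).as_matrix()
print(s["time"],p.round(4),np.degrees(np.arctan2(M[1,1],M[0,1])),"to target in tool",(M.T@(np.array([.4765,-.237,.003])-p)).round(4),s["opening"])
viewer.read_camera("top");viewer.read_camera("side")
tm={n:mask(n,"tray") for n in("top","side")}
print({n:m.sum() for n,m in tm.items()})
for cs in(("top",),("side",),("top","side")):
    r=fit({n:tm[n] for n in cs},TRAY,[.5576,.0576,-1.131]);print(r[0].round(4),round(r[1],3))
for n in tm:
    f=viewer.pinpoint(n,"fork")[0]; fs=viewer.pinpoint(n,"fork_slot")[0]
    print(n,(onz(n,np.array(f["xy"])*[640,480],.006)-onz(n,np.array(fs["xy"])*[640,480],.006)).round(4))
E
```

```text
time: 8.22
eef_pos: [0.489, -0.2003, 0.1336]
tcp_rot: [0.976, 0.218, 0.001, 0.001]
contact_force: [0.1, 0.3, -0.1]
opening: 0.999
finger_force: 0.0
time: 9.22
eef_pos: [0.4776, -0.2363, 0.1333]
tcp_rot: [0.676, 0.737, 0.0, 0.001]
contact_force: [0.6, 0.8, 0.9]
opening: 0.999
finger_force: 0.0
9.2167 [ 0.4776 -0.2363  0.1333] 5.008872830705307 to target in tool [-0.0004 -0.0014  0.1303] 0.9988670307500145
{'top': np.uint64(6889), 'side': np.uint64(6585)}
[ 0.558   0.0558 -1.1296] 0.065
[ 0.5569  0.0552 -1.1291] 0.064
[ 0.5576  0.0553 -1.1267] 0.133Traceback (most recent call last):
  File "<stdin>", line 10, in <module>
IndexError: list index out of range
```

The tray now sits about 1 mm and under 0.3° from the bay axis. Next is the spoon grasp.

```bash
python3 -m handwheel '[[[0.085,-0.0004,-0.0014,0.03,0],[0.085,0,0,0.035,0],[0.085,0,0,0.035,0],[0.085,0,0,0.02,0],[0.085,0,0,0.01,0],[0.085,0,0,0,0],[0.085,0,0,0,0]]]'
python3 -m handwheel '[[[0.02,0,0,0,0],[0.02,0,0,0,0],[0.02,0,0,0,0],[0.02,0,0,0,0]]]' 30
python3 -m handwheel '[[[0.02,0,0,-0.03,0],[0.02,0,0,-0.04,0],[0.02,0,0,-0.04,0],[0.02,0,0,0,0]]]'
```

```text
time: 10.1
eef_pos: [0.4762, -0.2367, 0.0027]
tcp_rot: [0.676, 0.737, 0.0, 0.0]
contact_force: [-0.3, -0.3, 0.4]
opening: 0.997
finger_force: 0.0
time: 10.43
eef_pos: [0.4765, -0.237, 0.0036]
tcp_rot: [0.676, 0.737, 0.0, 0.001]
contact_force: [-0.4, 0.5, 0.9]
opening: 0.45
finger_force: 0.0
time: 10.77
eef_pos: [0.4806, -0.2399, 0.1218]
tcp_rot: [0.676, 0.737, 0.001, 0.008]
contact_force: [0.8, -0.5, 0.1]
opening: 0.367
finger_force: 34.3
```

```bash
python3 -m handwheel '[[[0.02,0,0,0,0],[0.02,0,0,0,0]]]'
python3 - <<'E'
from h import *
s=get_state();p=np.array(s["eef_pos"]);print(p,s["opening"],s["finger_force"])
V=[]
for n in("top","side"):
    im=viewer.read_camera(n);u=proj(n,p)[0].astype(int)
    V.append(cv2.resize(im[u[1]-60:u[1]+60,u[0]-65:u[0]+65],(400,370),interpolation=cv2.INTER_CUBIC))
    o=viewer.outline_of(n,"spoon")
    for r in o[:1]:
        v,uu=np.nonzero(r["mask"]); W=onz(n,np.c_[uu,v],p[2]+.003)[:,:2]; a=W[W[:,1]<W[:,1].min()+.03].mean(0);b=W[W[:,1]>W[:,1].max()-.03].mean(0)
        d=(a-b)/np.linalg.norm(a-b);t=(W-b)@d
        print(n,len(W),"deg",np.degrees(np.arctan2(d[1],d[0])),"mid",(b+d*(t.max()+t.min())/2).round(4),"len",np.ptp(t).round(4))
cv2.imwrite("pics/e.png",np.hstack(V))
E
```

```text
time: 10.93
eef_pos: [0.4755, -0.2362, 0.1124]
tcp_rot: [0.676, 0.737, 0.0, 0.0]
contact_force: [0.6, 0.0, -1.2]
opening: 0.365
finger_force: 34.3
[ 0.47552964 -0.23617711  0.11235352] 0.36516196191810507 34.329959750175476
top 228 deg -84.36479646278846 mid [ 0.472  -0.1838] len 0.0819
side 253 deg -80.97030916193201 mid [ 0.4723 -0.2144] len 0.1712
```

View pics/e.png

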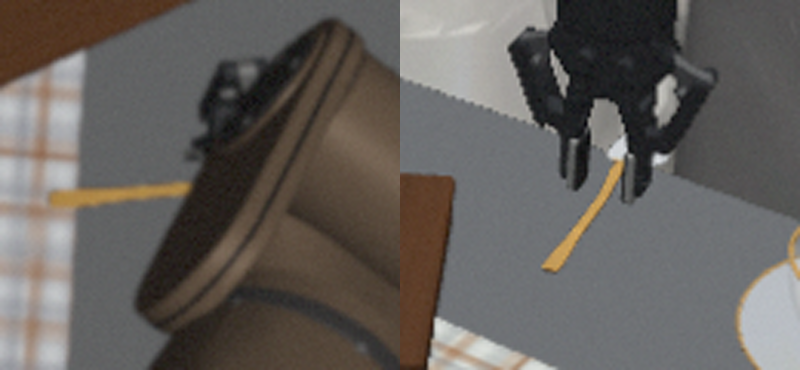

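The spoon hangs level between the fingers, with its handle end toward the tray. I triangulate the handle tip to get the grip height and pitch.

```bash
python3 - <<'E'
from h import *
T={}
for n in("top","side"):
    viewer.read_camera(n); m=mask(n,"spoon"); v,u=np.nonzero(m); W=onz(n,np.c_[u,v],.115)
    k=W[:,1]>np.sort(W[:,1])[-8]-1e-9
    T[n]=np.array([u[k].mean(),v[k].mean()])
    k2=(W[:,1]<W[:,1].max()-.045)&(W[:,1]>W[:,1].max()-.055); T[n+"2"]=np.array([u[k2].mean(),v[k2].mean()])
for e in("","2"):
    A=[];b=[]
    for n in("top","side"):
        o,d=ray(n,T[n+e]);d=d[0]/np.linalg.norm(d[0]);Q=np.eye(3)-np.outer(d,d);A.append(Q);b.append(Q@o)
    x,r,_,_=np.linalg.lstsq(np.vstack(A),np.hstack(b),rcond=None);print(T["top"+e],T["side"+e],x.round(4),r)
P=viewer.pinpoint("side","spoon");print([(np.array(q["xy"])*[640,480],q["confidence"]) for q in P], proj("side",[.4755,-.2362,.109]))
E
```

```text
[406.5 269.5] [381.5 186.5] [ 0.4672 -0.1475  0.1077] [1.72328311e-07]
[433.8 266.8] [390.75  174.125] [ 0.4731 -0.1987  0.105 ] [1.37793616e-08]
[(array([400.32 , 166.224]), 0.59)] [[398.32139593 163.34701166]]
```

```bash
python3 -m handwheel '[[[0.02,0.0308,0.01,0,0],[0.02,0.0308,0.01,0,0],[0.02,0.0308,0.01,0,0],[0.02,0.0308,0.01,0,0],[0.02,0.0308,0.01,0,0],[0.02,0.0308,0.01,0,0],[0.02,0.0308,0.01,0,0],[0.02,0.0308,0.01,0,0],[0.02,0.0308,0.01,0,0],[0.02,0,0,0,-6.77],[0.02,0,0,0,-6.77],[0.02,0,0,0,-6.77]]]'
python3 -m handwheel '[[[0.02,0,0,0.025,0],[0.02,0,0,0.025,0],[0.02,0,0,0,0],[0.02,0,0,0,0]]]'
python3 - <<'E'
from h import *
s=get_state();p=np.array(s["eef_pos"]);M=R.from_quat(s["tcp_rot"]).as_matrix()
print(s["time"],p.round(4),np.degrees(np.arctan2(M[1,1],M[0,1])),"to target in tool",(M.T@(np.array([.5413,.0478,.016])-p)).round(4),s["opening"],s["finger_force"],s["contact_force"])
V=[]
for n in("top","side"):
    im=viewer.read_camera(n);u=proj(n,[.55,.05,.03])[0].astype(int)
    T=place(np.array([[x,y,.024] for x,y in((-.104,-.042),(.104,-.042),(.104,.006),(-.104,.006))]),[.5576,.0555,-1.129])
    im=cv2.resize(im,None,fx=3,fy=3,interpolation=cv2.INTER_CUBIC)
    cv2.polylines(im,[((proj(n,T)+.5)*3).astype(np.int32)],True,(0,255,0),1)
    V.append(im[u[1]*3-210:u[1]*3+210,u[0]*3-200:u[0]*3+200])
    m=viewer.outline_of(n,"spoon")
    if m:
        v,uu=np.nonzero(m[0]["mask"]); W=onz(n,np.c_[uu,v],p[2]-.005)-p; L=W@M; print(n,"spoon in tool x",L[:,0].min().round(4),L[:,0].max().round(4),[ (round(c,3),np.median(L[abs(L[:,0]-c)<.01,1]).round(4)) for c in(-.08,-.06,-.03,.03,.06,.08) if (abs(L[:,0]-c)<.01).any()])
cv2.imwrite("pics/f.png",np.hstack(V))
E
```

```text
time: 12.38
eef_pos: [0.5417, 0.0485, 0.1121]
tcp_rot: [0.532, 0.846, -0.0, -0.0]
contact_force: [-0.0, -0.6, -0.9]
opening: 0.369
finger_force: 34.3
time: 12.72
eef_pos: [0.5402, 0.0477, 0.0608]
tcp_rot: [0.536, 0.844, -0.001, -0.002]
contact_force: [-0.2, -0.9, -0.5]
opening: 0.371
finger_force: 34.3
12.7167 [0.5402 0.0477 0.0608] 25.220055416227773 to target in tool [-0.0004  0.0012  0.0448] 0.3708240367370672 34.30787801742554 [-0.16934391 -0.89923868 -0.51430704]
top spoon in tool x -0.1 -0.0628 [(-0.08, np.float64(-0.0014)), (-0.06, np.float64(-0.012))]
side spoon in tool x -0.0933 0.0881 [(-0.08, np.float64(0.0148)), (-0.06, np.float64(0.0095)), (-0.03, np.float64(0.0048)), (0.03, np.float64(0.0027)), (0.06, np.float64(0.0022)), (0.08, np.float64(0.0027))]
```

View pics/f.png

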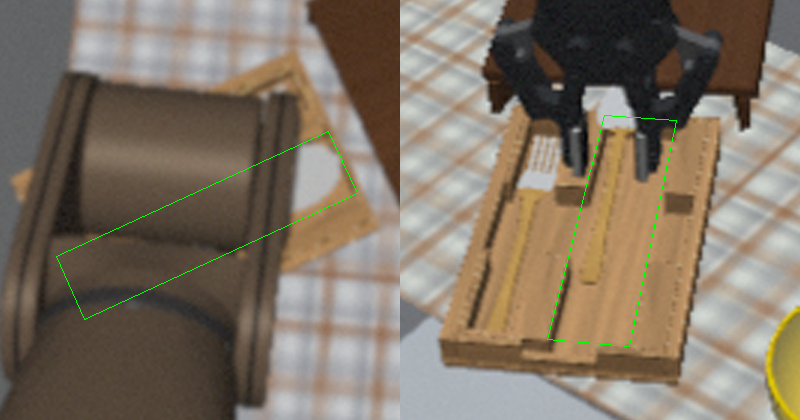

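The side crop shows the spoon over the wide slot (green), parallel to it, with its bowl end toward the bay. The fork stays in its slot. I shift 3 mm toward the front and lower.

```bash
python3 -m handwheel '[[[0.02,0.003,0,0.01,0],[0.02,0,0,0.012,0],[0.02,0,0,0.01,0],[0.02,0,0,0.006,0],[0.02,0,0,0,0],[0.02,0,0,0,0]]]'
python3 -m handwheel '[[[0.02,0,0,0.003,0],[0.02,0,0,0,0],[0.02,0,0,0,0]]]'
```

```text
time: 13.42
eef_pos: [0.5398, 0.0503, 0.0233]
tcp_rot: [0.536, 0.844, -0.0, -0.001]
contact_force: [-0.2, -0.5, -0.9]
opening: 0.368
finger_force: 34.3
time: 13.67
eef_pos: [0.5407, 0.0501, 0.0216]
tcp_rot: [0.536, 0.844, 0.0, 0.0]
contact_force: [0.3, 1.0, -0.5]
opening: 0.369
finger_force: 34.3
```

```bash
python3 -m handwheel '[[[0.02,0,0,0.002,0],[0.02,0,0,0,0],[0.02,0,0,0,0]]]'
python3 -m handwheel '[[[0.02,0,0,0.002,0],[0.02,0,0,0,0],[0.02,0,0,0,0]]]'
python3 -m handwheel '[[[0.02,0,0,0.002,0],[0.02,0,0,0,0],[0.02,0,0,0,0]]]'
python3 -c "
from h import *
T={}
for n in('top','side'):
    viewer.read_camera(n);m=mask(n,'spoon');print(n,None if m is None else m.sum())
    if m is None: continue
    s=get_state();p=np.array(s['eef_pos']);M=R.from_quat(s['tcp_rot']).as_matrix()
    v,u=np.nonzero(m);W=onz(n,np.c_[u,v],.012);L=(W-p)@M;print(L[:,0].min(),L[:,0].max())
    k=L[:,0]>L[:,0].max()-.004;print(W[k].mean(0))
"
```

```text
time: 13.92
eef_pos: [0.5404, 0.0502, 0.0193]
tcp_rot: [0.536, 0.844, -0.0, -0.0]
contact_force: [0.9, 0.1, -0.9]
opening: 0.371
finger_force: 34.3
time: 14.17
eef_pos: [0.5403, 0.0502, 0.0172]
tcp_rot: [0.536, 0.844, -0.0, -0.0]
contact_force: [-0.8, 0.1, -0.1]
opening: 0.37
finger_force: 34.3
time: 14.42
eef_pos: [0.5403, 0.0502, 0.0152]
tcp_rot: [0.536, 0.844, -0.0, -0.0]
contact_force: [-0.1, 0.5, -0.4]
opening: 0.371
finger_force: 34.3
top 220
-0.09944663820054321 -0.06108753462451407
[ 0.55671568 -0.01214911  0.012     ]
side 292
-0.07887763511005369 0.09038235430835648
[0.5026521  0.13038958 0.012     ]
```

```bash
python3 -m handwheel '[[[0.02,0,0,0.002,0],[0.02,0,0,0,0],[0.02,0,0,0,0]]]'
python3 -m handwheel '[[[0.02,0,0,0.0015,0],[0.02,0,0,0,0],[0.02,0,0,0,0]]]'
python3 -m handwheel '[[[0.02,0,0,0.0015,0],[0.02,0,0,0,0],[0.02,0,0,0,0]]]'
```

```text
time: 14.87
eef_pos: [0.5408, 0.0502, 0.0145]
tcp_rot: [0.536, 0.844, 0.0, 0.0]
contact_force: [-2.7, 0.2, 4.8]
opening: 0.366
finger_force: 35.0
time: 15.12
eef_pos: [0.5409, 0.0502, 0.0144]
tcp_rot: [0.536, 0.845, -0.0, -0.0]
contact_force: [-5.8, 0.2, 14.8]
opening: 0.372
finger_force: 35.9
time: 15.37
eef_pos: [0.5409, 0.0502, 0.0143]
tcp_rot: [0.535, 0.845, -0.001, -0.001]
contact_force: [-10.8, -0.3, 23.5]
opening: 0.369
finger_force: 36.8
```

Contact came at TCP z 0.0145, as predicted for the slot floor. I back off the preload and release.

```bash
python3 -m handwheel '[[[0.02,0,0,-0.0035,0],[0.02,0,0,0,0],[0.046,0,0,0,0],[0.048,0,0,0,0],[0.05,0,0,0,0],[0.05,0,0,0,0]]]'
python3 -m handwheel '[[[0.05,0,0,-0.01,0],[0.05,0,0,-0.02,0],[0.05,0,0,-0.04,0],[0.05,0,0,-0.04,0],[0.05,0.035,0,0,0],[0.05,0.04,0,0,0],[0.085,0.04,0,0,0],[0.085,0.04,0,0,0],[0.085,0.025,0,0,0],[0.085,0,0,0,0]]]'
python3 - <<'E'
from h import *
s=get_state();p=np.array(s["eef_pos"]);print(s["time"],p.round(4))
V=[];tm={}
for n in("top","side"):
    im=viewer.read_camera(n);u=proj(n,[.55,.05,.03])[0].astype(int)
    im=cv2.resize(im,None,fx=3,fy=3,interpolation=cv2.INTER_CUBIC)
    V.append(im[u[1]*3-210:u[1]*3+210,u[0]*3-200:u[0]*3+200])
    tm[n]=mask(n,"tray")|(mask(n,"spoon"))
    m=mask(n,"spoon");v,uu=np.nonzero(m);W=onz(n,np.c_[uu,v],.014);L=(W-[.5576,.0555,0])@np.array([[np.cos(-1.129),-np.sin(-1.129)],[np.sin(-1.129),np.cos(-1.129)],[0,0]])
    print(n,len(L),"spoon in tray x",L[:,0].min().round(4),L[:,0].max().round(4),[(c,np.median(L[abs(L[:,0]-c)<.01,1]).round(4)) for c in(-.08,-.04,0,.04,.08) if (abs(L[:,0]-c)<.01).any()])
for cs in(("top",),("side",)):
    r=fit({n:tm[n] for n in cs},TRAY,[.5576,.0555,-1.129]);print(cs,r[0].round(4),round(r[1],3))
cv2.imwrite("pics/g.png",np.hstack(V))
E
```

```text
time: 15.87
eef_pos: [0.5401, 0.0502, 0.0132]
tcp_rot: [0.536, 0.844, -0.0, -0.0]
contact_force: [0.1, 1.0, -0.3]
opening: 0.586
finger_force: 0.0
time: 16.7
eef_pos: [0.4614, 0.2165, 0.1243]
tcp_rot: [0.534, 0.846, 0.0, -0.001]
contact_force: [-0.1, -1.1, 0.7]
opening: 0.995
finger_force: 0.0
16.7 [0.4614 0.2165 0.1243]
top 594 spoon in tray x -0.0904 0.0967 [(-0.08, np.float64(-0.0178)), (-0.04, np.float64(-0.0175)), (0, np.float64(-0.0164)), (0.04, np.float64(-0.0159)), (0.08, np.float64(-0.0165))]
side 192 spoon in tray x -0.0972 0.0629 [(-0.08, np.float64(-0.0182)), (-0.04, np.float64(-0.0178)), (0, np.float64(-0.017)), (0.04, np.float64(-0.0262))]
('top',) [ 0.5575  0.0558 -1.1255] 0.124
('side',) [ 0.556   0.0561 -1.1217] 0.785
```

View pics/g.png

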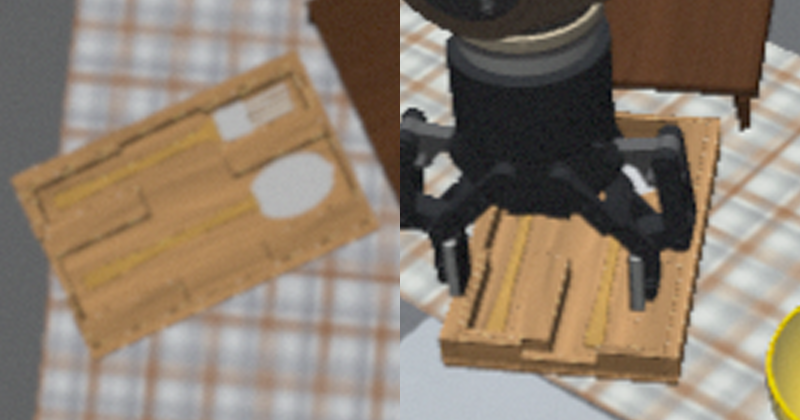

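The top crop shows the spoon flat and centred in the wide slot, and the fork in its narrow slot. I now go behind the front end for the push.

```bash
python3 -m handwheel '[[[0.065,-0.02,0.01,0,0],[0.065,-0.0198,0.0094,0,0],[0.065,0,0,0.03,0],[0.065,0,0,0.035,0],[0.065,0,0,0.035,0],[0.065,0,0,0.02,0],[0.065,0,0,0,0],[0.065,0,0,0,0]]]'
python3 - <<'E'
from h import *
s=get_state();p=np.array(s["eef_pos"]);M=R.from_quat(s["tcp_rot"]).as_matrix()
d=p[:2]-[.6577,-.155];a=-1.131;print("TCP in riser",d@[np.cos(a),np.sin(a)],d@[-np.sin(a),np.cos(a)],p[2],np.degrees(np.arctan2(M[1,1],M[0,1])),s["opening"],s["contact_force"])
E
```

```text
time: 17.77
eef_pos: [0.4976, 0.1846, 0.0028]
tcp_rot: [0.536, 0.844, -0.001, -0.001]
contact_force: [0.2, -0.5, 0.1]
opening: 0.763
finger_force: 0.0
TCP in riser -0.3754429293980193 -0.0002969080859955462 0.002842544556991202 25.15601597106732 0.7632078464805567 [ 0.21211099 -0.53566266  0.12917231]
```

```bash
python3 -m handwheel '[[[0.065,-0.006,0,0,0],[0.065,-0.006,0,0,0],[0.065,-0.006,0,0,0],[0.065,-0.006,0,0,0],[0.065,-0.006,0,0,0],[0.065,-0.007,0,0,0],[0.065,-0.008,0,0,0],[0.065,-0.008,0,0,0],[0.065,-0.008,0,0,0],[0.065,-0.008,0,0,0],[0.065,-0.006,0,0,0],[0.065,-0.004,0,0,0]]]'
python3 - <<'E'
from h import *
s=get_state();p=np.array(s["eef_pos"]);a=-1.131;C=np.array([[np.cos(a),-np.sin(a)],[np.sin(a),np.cos(a)]])
print("TCP",((p[:2]-[.6577,-.155])@C).round(4),s["contact_force"])
for n in("top",):
    viewer.read_camera(n);m=mask(n,"tray");sp=mask(n,"spoon")
    v,u=np.nonzero(m);W=(onz(n,np.c_[u,v],.024)[:,:2]-[.6577,-.155])@C;print(n,m.sum(),"tray mask in riser",W.min(0).round(4),W.max(0).round(4))
    r=fit({n:m},TRAY,[.5846,.0,-1.131]);q=r[0];print(((q[:2]-[.6577,-.155])@C).round(4),q[2]+1.131,r[1])
E
```

```text
time: 18.77
eef_pos: [0.5328, 0.1147, 0.0059]
tcp_rot: [0.536, 0.844, 0.002, -0.0]
contact_force: [-3.2, 8.2, 6.6]
opening: 0.759
finger_force: 4.2
TCP [-0.2972  0.0019] [-3.16055484  8.22872334  6.55288377]
top 4263 tray mask in riser [-0.2845 -0.0739] [-0.1031  0.0696]
[-0.1812 -0.0013] 0.006371188750851298 0.6879361914257228
```

```bash
python3 -m handwheel '[[[0.065,0,0,0,0]]]'; python3 - <<'E'
from h import *
s=get_state();print(s["eef_pos"],s["contact_force"],s["wrist_torque"],s["tcp_rot"])
V=[]
for n,c in(("top",[.58,.0,.03]),("side",[.55,.08,.03])):
    im=viewer.read_camera(n);u=proj(n,c)[0].astype(int)
    im=cv2.resize(im,None,fx=3,fy=3,interpolation=cv2.INTER_CUBIC)
    V.append(im[u[1]*3-210:u[1]*3+210,u[0]*3-200:u[0]*3+200])
cv2.imwrite("pics/i.png",np.hstack(V))
E
```

```text
time: 19.0
eef_pos: [0.5327, 0.114, 0.005]
tcp_rot: [0.536, 0.844, 0.001, 0.001]
contact_force: [-1.2, 3.8, 3.3]
opening: 0.765
finger_force: 1.4
[0.53274593 0.11395813 0.00501517] [-1.17891932  3.76455454  3.34662232] [ 0.45222323  0.11791083 -0.17393404] [5.36025500e-01 8.44201180e-01 8.27229641e-04 5.88088639e-04]
```

View pics/i.png

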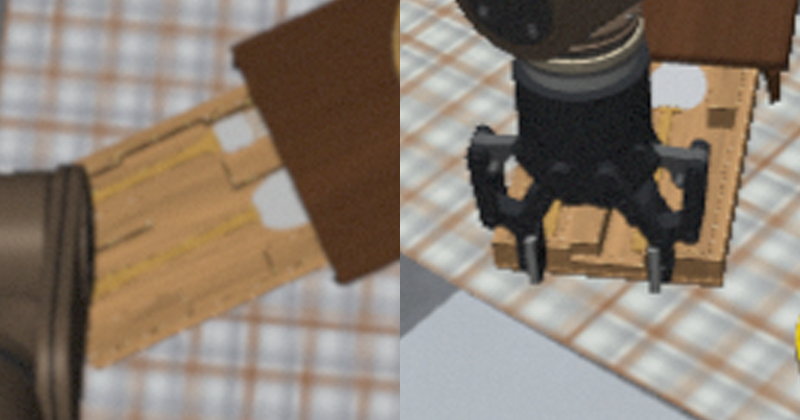

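The tray is square and entering the bay between the cheeks, and both fingers bear on the front end outside the scoop. I continue the push.

```bash
python3 -m handwheel '[[[0.065,-0.006,0,0,0],[0.065,-0.008,0,0,0],[0.065,-0.01,0,0,0],[0.065,-0.01,0,0,0],[0.065,-0.01,0,0,0],[0.065,-0.01,0,0,0],[0.065,-0.01,0,0,0],[0.065,-0.01,0,0,0],[0.065,-0.01,0,0,0],[0.065,-0.01,0,0,0],[0.065,-0.01,0,0,0],[0.065,-0.008,0,0,0]]]'
python3 - <<'E'
from h import *
s=get_state();p=np.array(s["eef_pos"]);a=-1.131;C=np.array([[np.cos(a),-np.sin(a)],[np.sin(a),np.cos(a)]])
print("TCP",((p[:2]-[.6577,-.155])@C).round(4),p[2],s["contact_force"])
E
```

```text
time: 20.1
eef_pos: [0.5791, 0.0134, 0.0042]
tcp_rot: [0.536, 0.844, 0.0, -0.002]
contact_force: [-3.8, 7.9, 7.8]
opening: 0.764
finger_force: 4.6
TCP [-0.1858  0.0006] 0.004211033998398558 [-3.79003889  7.87779398  7.84394134]
```

```bash
python3 -m handwheel '[[[0.065,-0.006,0,0,0],[0.065,-0.008,0,0,0],[0.065,-0.008,0,0,0],[0.065,-0.008,0,0,0],[0.065,-0.008,0,0,0],[0.065,-0.006,0,0,0],[0.065,-0.004,0,0,0],[0.065,0,0,0,0]]]'
python3 -m handwheel '[[[0.065,-0.003,0,0,0],[0.065,-0.003,0,0,0],[0.065,0,0,0,0]]]'
python3 - <<'E'
from h import *
s=get_state();p=np.array(s["eef_pos"]);a=-1.131;C=np.array([[np.cos(a),-np.sin(a)],[np.sin(a),np.cos(a)]])
print("TCP",((p[:2]-[.6577,-.155])@C).round(4),p[2],s["contact_force"])
E
```

```text
time: 20.77
eef_pos: [0.5998, -0.0305, 0.0041]
tcp_rot: [0.536, 0.844, 0.0, -0.001]
contact_force: [-1.5, 4.3, 3.9]
opening: 0.763
finger_force: 2.2
time: 21.02
eef_pos: [0.602, -0.0354, 0.004]
tcp_rot: [0.536, 0.844, 0.0, -0.001]
contact_force: [-2.1, 6.1, 4.5]
opening: 0.762
finger_force: 3.0
TCP [-0.1319  0.0005] 0.0040087009852028226 [-2.07645543  6.12394457  4.48404256]
```

```bash
python3 -m handwheel '[[[0.065,-0.003,0,0,0],[0.065,-0.003,0,0,0],[0.065,0,0,0,0]]]'
python3 -m handwheel '[[[0.065,-0.002,0,0,0],[0.065,-0.002,0,0,0],[0.065,0,0,0,0]]]'
python3 -m handwheel '[[[0.065,-0.0015,0,0,0],[0.065,-0.0015,0,0,0],[0.065,0,0,0,0]]]'
python3 - <<'E'
from h import *
s=get_state();p=np.array(s["eef_pos"]);a=-1.131;C=np.array([[np.cos(a),-np.sin(a)],[np.sin(a),np.cos(a)]])
print("TCP",((p[:2]-[.6577,-.155])@C).round(4),p[2],s["contact_force"])
E
```

```text
time: 21.27
eef_pos: [0.6045, -0.0408, 0.0039]
tcp_rot: [0.536, 0.844, 0.0, -0.001]
contact_force: [-2.6, 5.7, 4.9]
opening: 0.758
finger_force: 3.0
time: 21.52
eef_pos: [0.6061, -0.0442, 0.0039]
tcp_rot: [0.536, 0.844, 0.0, -0.002]
contact_force: [-2.8, 5.7, 4.9]
opening: 0.766
finger_force: 3.4
time: 21.77
eef_pos: [0.6065, -0.045, 0.004]
tcp_rot: [0.536, 0.844, 0.001, -0.004]
contact_force: [-4.9, 12.6, 8.1]
opening: 0.763
finger_force: 6.4
TCP [-0.1213  0.0005] 0.003959360437155876 [-4.89528055 12.58689429  8.12370831]
```

```bash
python3 -m handwheel '[[[0.065,-0.002,0,0,0],[0.065,0,0,0,0],[0.065,0,0,0,0]]]'
python3 -m handwheel '[[[0.065,0.004,0,0,0],[0.065,0.006,0,0,0],[0.065,0.02,0,0,0],[0.065,0.03,0,0,0],[0.065,0.04,0,-0.01,0],[0.065,0.03,0,-0.03,0],[0.065,0.03,0,-0.03,0],[0.065,0.03,0,-0.03,0],[0.065,0.03,0,0,0],[0.065,0,0,0,0],[0.065,0,0,0,0]]]'
python3 - <<'E'
from h import *
a=-1.131;C=np.array([[np.cos(a),-np.sin(a)],[np.sin(a),np.cos(a)]])
s=get_state();print(s["eef_pos"],s["contact_force"])
V=[]
for n,c in(("top",[.64,-.11,.03]),("side",[.62,-.08,.03])):
    im=viewer.read_camera(n);u=proj(n,c)[0].astype(int)
    im=cv2.resize(im,None,fx=4,fy=4,interpolation=cv2.INTER_CUBIC)
    for z,x in((.04,-.108),(.024,-.110)):
        P=place(np.array([[x,-.07,z],[x,.07,z]]),[.6577,-.155,a]);P=((proj(n,P)+.5)*4).astype(int);cv2.circle(im,tuple(map(int,P[0])),4,(0,255,0) if z>.03 else (0,0,255),1);cv2.circle(im,tuple(map(int,P[1])),4,(0,255,0) if z>.03 else (0,0,255),1)
    V.append(im[u[1]*4-210:u[1]*4+210,u[0]*4-200:u[0]*4+200])
    b=[r["extent"] for r in viewer.outline_of(n,"riser_bowl")];print(n,[np.round(np.array(e)*[640,480,640,480]) for e in b])
cv2.imwrite("pics/j.png",np.hstack(V))
E
```

```text
time: 22.02
eef_pos: [0.6065, -0.045, 0.004]
tcp_rot: [0.536, 0.844, 0.002, -0.006]
contact_force: [-7.2, 17.1, 11.7]
opening: 0.758
finger_force: 9.1
time: 22.93
eef_pos: [0.5155, 0.1481, 0.1023]
tcp_rot: [0.534, 0.845, -0.0, 0.001]
contact_force: [0.7, 0.3, -0.3]
opening: 0.76
finger_force: 0.0
[0.51552261 0.14811131 0.10227931] [ 0.73546071  0.29983563 -0.30737578]
top [array([391., 124.,  70.,  73.]), array([248., 305.,  61.,  64.])]
side [array([343., 284.,  78.,  72.]), array([287., 142.,  43.,  38.]), array([290., 221.,  42.,  10.])]
```

View pics/j.png

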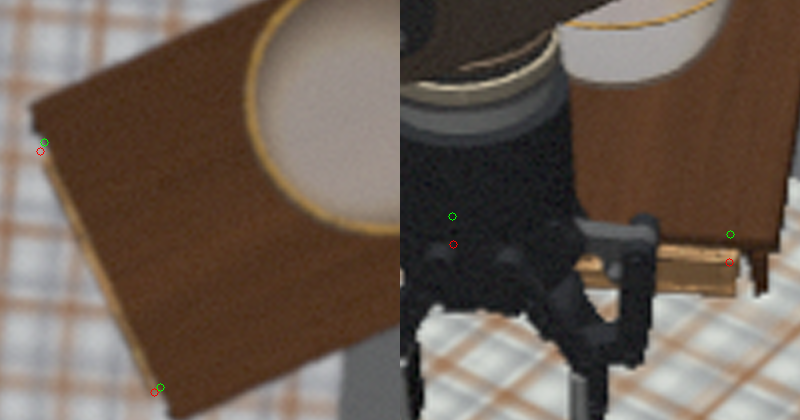

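The top crop shows the tray's front edge as an even thin strip along the board edge, on the predicted home marks (40,151)–(154,392). The bowl has not moved and the gripper is clear. I hand in.

```bash
python3 -c "
from plant import sign_off; print(sign_off())"
```

```text
the job is handed in; nothing more can be done
None
```

I handed the job in at about 23 s of the 67 s allowed: the spoon lies flat in the wide slot, the tray is fully home and flush in the bay, and the bowl has not moved. The fork was in its slot when last in view, before the tray went under the riser. No verdict came back.

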